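Put the sole pattern away in its tray

TASK

The thin aluminium sole pattern lies flat on the cutting board, where there is no getting the fingers round it: slide it over the board's near edge (the one towards the robot) until its heel sticks out well past the edge, then grip it by the heel and lift it off. Set it down flat on the floor of the low plywood tray (lower it in, do not drop it) with its length along the tray's length and let go, then slide the tray along the bench under the low white shelf until its front is flush with the shelf's front edge. Keep the hand, the pattern and the tray from knocking against the shelf, and leave the jar, the hammer and the wooden last where they are.

Things in the scene. Friction and masses are not known exactly. Their poses are not given: they have to be found in the camera images.
- pattern_center (a point): Centre (half-way along, half-way up) of a bare aluminium shoe-sole pattern: flat sheet 3 mm thick, 180 mm long, about 90 g; 74 mm wide at the ball, 51 at the waist, 56 at the heel. It balances about here. x axis towards the toe, y across, z up. Starts flat on the board, heel roughly towards its near edge. It slides easily on the smooth board (friction about 0.3); a fingertip pressed on it grips about twice as well.
- pattern_heel (a point): Middle of the pattern's rounded heel end, 90 mm from pattern_center along -x, half-way up its thickness; same axes. The heel's two sides are nearly straight and parallel, 56 mm apart, from about 20 mm to 60 mm from this end; towards the end they round off.
- board_edge (a point): Middle of the near (robot-side) top edge of the cutting board: a fixed maple slab 300 mm deep, 260 wide, 40 thick, on the bench, so this point is 40 mm above the bench. x axis into the board, square to the near edge; y along the edge; z up. In front of this edge is free space down to the bench.
- tray: Low open plywood tray standing on the bench in front of the shelf, loose, about 350 g: 145 mm deep (x), 260 mm wide (y, its length), 25 mm high, walls 8 mm thick, floor 4 mm thick. Origin at the centre of its underside; x axis towards the shelf, y along its length, z up. Empty at the start.
- tray_front (a point): Middle of the outer face of the tray's front (robot-side) long wall, 12.5 mm above the bench, 72.5 mm from the tray's centre along -x; axes as the tray's.
- shelf_front (a point): Middle of the lower front edge of the low white shelf's top board, 44 mm above the bench. x axis into the shelf, away from the robot and square to the front edge; y along the edge; z up. The tray's front must end flush with this edge.
- shelf: Low white bench shelf, fixed: top board 220 mm deep, 400 wide, 14 thick (upper face 58 mm above the bench) on two end panels 18 mm thick, leaving an opening 364 mm wide and 44 high, open at the back. Stock stands on its back half, from 135 mm behind the front edge, up to 160 mm above the bench. Origin on the bench under its centre, 110 mm behind the front edge; axes as shelf_front's.
- glue_c (a point): Centre of a closed glue jar, 56 mm across, 85 mm tall, standing on the bench between board and tray, nearer the robot. A bystander.
- hammer: A hammer, about 260 mm long, lying on the bench to the right of the tray; origin near its middle. A bystander.
- last: A wooden shoe last, 185 mm long, 72 mm wide, 84 mm tall, standing on the bench to the left of the board; origin under its centre. A bystander.
Things that resemble listed ones, but are neither listed nor needed, are in the scene too. Of the things that look like the part that bears pattern_center, the smaller one is meant.

How it is judged (in metres and radians):
On the way, in this order (a step that is already met when the one before it is completed fails the run):
1. the pattern lies flat on the board with its heel end at least 30 mm past the near edge (angle between pattern_center's own z axis and vertical below 0.07 rad and x of pattern_heel in the frame of board_edge below -0.03 m and x of pattern_center in the frame of board_edge above -0.005 m and z of pattern_center in the frame of board_edge between -0.003 and 0.006 m), for 0.2 s.
2. the pattern is held in the fingers at its heel end, lifted clear above the board's top (contact force between the fingers and pattern above 1 N and distance between the grasp point and pattern_heel below 0.075 m and z of pattern_center in the frame of board_edge above 0.012 m), for 0.2 s.
3. the pattern is lowered into the tray (its centre less than 38 mm above the bench, inside the tray) while still held (contact force between the fingers and pattern above 0.5 N and height (world z) of pattern_center below 0.038 m and x of pattern_center in the frame of tray between -0.05 and 0.05 m and y of pattern_center in the frame of tray between -0.06 and 0.06 m), for 0.1 s.
4. the pattern lies flat on the tray's floor, lengthways, let go, the tray not yet pushed home (angle between pattern_center's own z axis and vertical below 0.07 rad and z of pattern_center in the frame of tray between 0 and 0.013 m and x of pattern_center in the frame of tray between -0.05 and 0.05 m and y of pattern_center in the frame of tray between -0.06 and 0.06 m and angle between the x axis of pattern_center and the y axis of tray, either way round below 0.35 rad and contact force between the fingers and pattern below 0.05 N and x of tray_front in the frame of shelf_front below -0.06 m), for 0.2 s.
At the end, for the whole second after the job is handed in: The tray stands level and still under the shelf, its front flush with the shelf's front edge within 15 mm, square within 0.12 rad and within 55 mm of its middle; the pattern lies flat on the tray's floor, right side up, along the tray's length within 0.35 rad (angle between pattern_center's own z axis and vertical below 0.07 rad and z of pattern_center in the frame of tray between 0 and 0.013 m and x of pattern_center in the frame of tray between -0.05 and 0.05 m and y of pattern_center in the frame of tray between -0.06 and 0.06 m and angle between the x axis of pattern_center and the y axis of tray, either way round below 0.35 rad and x of tray_front in the frame of shelf_front between -0.015 and 0.015 m and y of tray_front in the frame of shelf_front between -0.055 and 0.055 m and angle between the x axis of tray and the x axis of shelf_front, either way round below 0.12 rad and angle between tray's own z axis and vertical below 0.03 rad and linear speed of tray below 0.01 m/s and height (world z) of tray_front below 0.018 m); the robot touches nothing.
It fails at once if the hand, the pattern or the tray knocks against the shelf (over 4 N) (contact force between any of the fingers, the arm, tray, pattern and shelf above 4 N).
It fails at once if the tray is lifted or tipped instead of slid (height (world z) of tray_front above 0.035 m or angle between tray's own z axis and vertical above 0.15 rad).
It fails at once if the glue jar, the hammer or the last is moved by more than 30 mm, or the jar is knocked over (distance of any of glue_c, hammer, last from where it was at the start of the episode above 0.03 m).
It also fails if it takes over 67 s, if anything falls off the work surface, if the arm or the gripper's body presses on something with over 40 N, if the wrist force passes 120 N, or if a joint passes its speed limit or range.

ROBOT

A 6-joint arm with a two-finger parallel gripper is mounted at the origin on the work surface. World frame = base frame: x ahead of the robot, y to its left, z up, the work surface at z = 0. Lengths are in mm, angles in rad, forces in N, time in s.
With the tool pointing down it reaches from about 250 to 800 mm from the base axis. Payload 3.9 kg.
Tool frame: the origin (TCP) lies on the centre line of the jaws, within the pads' length; the fingertips stand 22 mm ahead of it and the grasp point (between the pads) lies 3 mm ahead of it; z points along the fingers, y is the direction in which the jaws open and shut (so a half turn about z gives the same grasp; the last joint's range is limited). The gripper opens to 85 mm and grips with 20 to 120 N. Pads are 22 mm wide; open, the fingers measure 114 mm over their backs; the gripper's body (76 mm by 85 mm) begins 54 mm behind the grasp point. The pads swing forward as they close: fully open they stand 13 mm farther back than shut.
Start: joints at [1.109, 0.26, -0.138, 1.173, 0, 1.571], TCP at [233.913, 470, 253.304] pointing down, gripper open.
Joint ranges: [-2.78, 2.78], [-0.83, 1.72], [-1.28, 1.37], [-1.9, 2.12], [-1.57, 1.48], [-3.14, 3.14]. Speed limits (rad/s): [2.57, 2.57, 3.14, 3.14, 3.14, 3.14].

INTERFACE

Orientations are given as [roll, pitch, yaw] about the fixed x, y, z axes, in that order (R = Rz(yaw) Ry(pitch) Rx(roll)).
In Python, from bench import manip gives the robot as it stands. The module is installed in compiled form; this text tells all that it offers.
- The arm moves only by the tool carry_out, never from a script. Its argument "series" is a list of rows, each a list of 7 numbers: the shift along the world's x, y, z in mm, then the turn, a rotation vector about the world's x, y, z in degrees, then the finger opening in mm, from 0 to 85.4. In form: [[dx, dy, dz, ax, ay, az, claw], ...]. A call has 1 to 20 rows; each row shifts and turns the commanded pose from where the row before left it; what a row does not reach is not made up. A row lasts 1/12 s, in which the tool goes at most 41.7 mm and 7.16 degrees, less where a joint would pass 70% of its speed; a pose out of reach is approached as far as the arm can. A call is refused whole if a number of a shift passes 41.7 or a number of a turn 7.16, either way. A call with a gripper value outside its range is refused whole. The fingers move at their own pace and stop on an object; "newtons" is the grip in N (left out, the last holds). Time passes only in rows, so rows that do not move let the fingers close. It gives the time, the measured TCP pose, the force and the opening at its end, in the units of the state.
- manip.read_state(): the state, without advancing time (a new reading comes with each control period).
- manip.camera(name): name is "scene" or "top" or "wrist"; returns a dict with "color" (384x512x3 uint8, red, green, blue), "depth" (384x512 float32, mm along the optical axis (not along the pixel's ray), 0 where there is no reading), "vertical_fov" (degrees; the focal length in pixels is half the picture's height over the tangent of half this angle, whatever the lens; pixels are square), "cx", "cy" (the principal point, pixels), "R" (3x3) and "t" (3): a world point X has camera coordinates R X + t; the wrist camera has in their place "tool_from_camera" (4x4, takes a point from camera to tool coordinates, whose origin is the TCP and whose axes are the flange's). Camera axes: x right, y down, z forward; pixel columns grow to the right and rows downward; lengths in mm; the calibration is good to about 2 mm. A picture is of the moment at which its call begins: read the wrist's pose just before it.
- manip.sign_off(): hands the job in, once; it reports no verdict.
The state is a dict: "clock": time; "joint_pos": joint angles; "qd": joint speeds; "effort": joint torques, N m; "tool_pos": TCP position; "ee_rot": TCP orientation; "wrist_force": force on the tool from outside, world axes, zero at the start; "moment": the same for the moment, N m; "gripper_width": finger opening in mm.
Only numpy, scipy, OpenCV 4.12 (cv2) and the standard library are available. Lean on these libraries where they do the work, as an engineer would, in place of code of your own. Each camera call takes 0.05 s, during which the arm holds its last target. There are 200 camera calls.

## Working session

There is one attempt and no reset: what is moved stays moved. The work goes in short steps, Python scripts to look and compute and a tool call to move; the robot and the scene stay as the last step left them, time stands still between calls to the robot, and variables do not carry over. Pictures are saved under pics/ and viewed, about 8 in all and at most 12, crops included, and the job is handed in when it is done.

Besides the shell and the picture viewer there is one more tool, called after "Emit:" by a JSON object that holds its "method" and its "body". carry_out: Moves the arm, as the interface text tells. Its arguments: {"type":"object","properties":{"series":{"type":"array","items":{"type":"array","items":{"type":"number"}}},"newtons":{"type":"number"}},"required":["series"]}

```bash
mkdir -p pics; cat > h.py <<'E'
import numpy as np, cv2
from bench import manip
def cam(n):
    s=manip.read_state(); c=manip.camera(n); c['s']=s
    h,w=c['depth'].shape; c['f']=h/2/np.tan(np.radians(c['vertical_fov'])/2)
    if n=='wrist':
        from scipy.spatial.transform import Rotation as Ro
        T=np.array(c['tool_from_camera']); Rt=Ro.from_euler('xyz',s['ee_rot']).as_matrix()
        A=Rt@T[:3,:3]; p=Rt@T[:3,3]+np.array(s['tool_pos'])
        c['R']=A.T; c['t']=-A.T@p
    return c
def ray(c,uv,z):
    uv=np.atleast_2d(uv).astype(float); R=np.array(c['R']);t=np.array(c['t'])
    d=np.c_[(uv[:,0]-c['cx'])/c['f'],(uv[:,1]-c['cy'])/c['f'],np.ones(len(uv))]@R
    o=-R.T@t
    return o+d*((z-o[2])/d[:,2])[:,None]
def cloud(c):
    h,w=c['depth'].shape; v,u=np.mgrid[:h,:w]; D=c['depth']
    P=np.stack([(u-c['cx'])/c['f']*D,(v-c['cy'])/c['f']*D,D],-1)
    return (P-np.array(c['t']))@np.array(c['R'])
def save(n,im): cv2.imwrite('pics/'+n,cv2.cvtColor(np.ascontiguousarray(im),cv2.COLOR_RGB2BGR))
E
python3 - <<'E'
from h import *
a=cam('top');b=cam('scene')
print(manip.read_state()); print(a['R'],a['t'],a['f'],a['cx'],a['cy'])
save('a.png',cv2.resize(a['color'],(800,600),interpolation=cv2.INTER_CUBIC))
save('b.png',b['color'])
np.save('top.npy',a,allow_pickle=True);np.save('scene.npy',b,allow_pickle=True)
E
```

```text
{'clock': 0.1, 'joint_pos': array([ 1.10899824e+00,  2.60604481e-01, -1.39231682e-01,  1.17269090e+00,
        4.72092358e-05,  1.57082032e+00]), 'qd': array([ 0.00149637, -0.00101894,  0.00584774, -0.00111505,  0.00151914,
        0.00077043]), 'effort': array([-7.03789883e-04, -4.06508803e+01,  2.54526848e+01,  1.00925422e-02,
       -4.07806397e-05,  1.86664874e-05]), 'tool_pos': array([233.65364271, 469.50766963, 252.5585278 ]), 'ee_rot': array([-3.13986191e+00, -4.71676387e-05,  2.67977050e+00]), 'wrist_force': array([-0.06320395,  0.59964819, -0.92764557]), 'moment': array([ 0.00793806, -0.03005104,  0.00825678]), 'gripper_width': 85.42965086757141}
[[-0.00759614 -0.9999253   0.00957557]
 [-0.99529295  0.00663507 -0.09668468]
 [ 0.09661393 -0.01026493 -0.995269  ]] [   4.67888971  530.03205861 1733.67559678] 487.9119250528929 254.17102997835434 196.5377425747455
```

View pics/a.png

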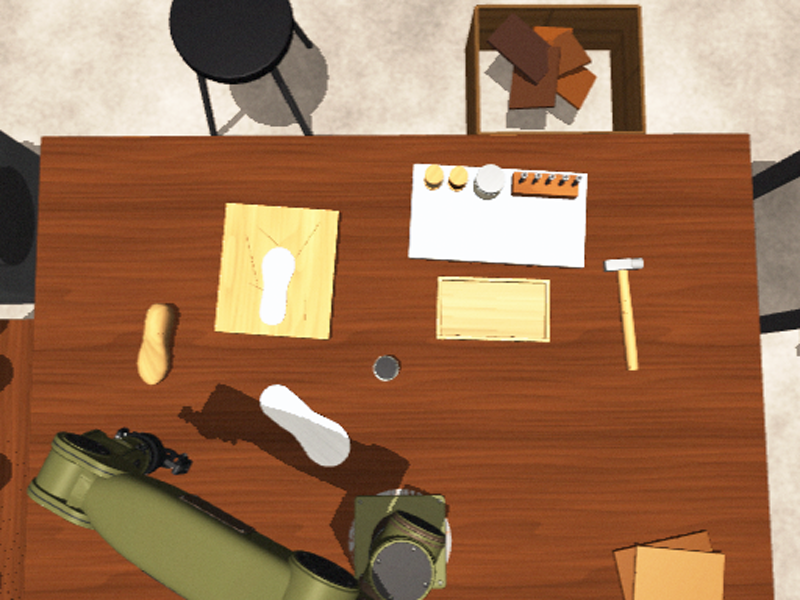

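View pics/b.png

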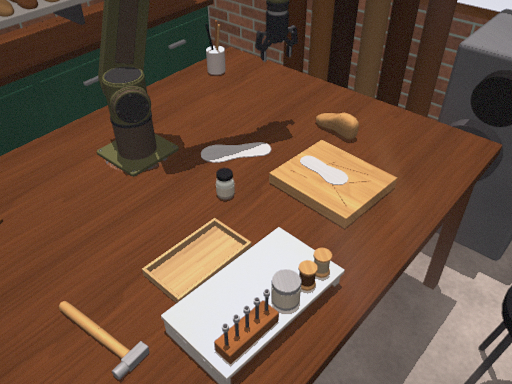

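The top view (800x600) shows two sole patterns. One lies on the board at about (277,286). The other, larger one lies on bare bench at about (305,425). The one on the board is meant: it is the smaller and lies on the board with its heel towards the near edge. The tray is at (493,310), shelf front edge at y≈262, jar (386,368), hammer (627,310), last (155,345). Next I measure, and enlarge a crop to confirm.

```bash
python3 - <<'E'
from h import *
a=np.load('top.npy',allow_pickle=True).item()
im=a['color']; hsv=cv2.cvtColor(im,cv2.COLOR_RGB2HSV)
def comps(m,z,name,amin=150):
    m=cv2.morphologyEx(m.astype(np.uint8),cv2.MORPH_OPEN,np.ones((3,3)))
    cs,_=cv2.findContours(m,cv2.RETR_EXTERNAL,cv2.CHAIN_APPROX_NONE)
    for c in cs:
        if cv2.contourArea(c)<amin: continue
        p=ray(a,c[:,0],z)[:,:2].astype(np.float32); r=cv2.minAreaRect(p)
        print(name,np.round(c[:,0].mean(0)),'c',np.round(r[0]),'size',np.round(r[1]),'ang',round(r[2],1),'box',np.round(cv2.boxPoints(r)).tolist())
    return cs
s,v=hsv[...,1],hsv[...,2]
w=(s<50)&(v>140); w[:90]=0
comps(w,43,'white@43'); comps(w,58,'white@58')
y=(hsv[...,0]>12)&(hsv[...,0]<32)&(s>50)&(v>120); y[:90]=0
y[150:220,155:210]|=w[150:220,155:210]
comps(y,40,'wood@40');comps(y,25,'wood@25');comps(y,0,'wood@0')
P=cloud(a)
for u,vv in [(177,183),(177,165),(158,205),(320,155),(315,198),(335,184),(247,236),(290,211)]: print(u,vv,np.round(P[vv,u]),im[vv,u])
cr=im[120:310,90:360]
save('c.png',cv2.resize(cr,None,fx=2.9,fy=2.9,interpolation=cv2.INTER_CUBIC))
E
```

```text
white@43 [195. 272.] c [269. 210.] size [239.  96.] ang 46.1 box [[152.0, 157.0], [221.0, 90.0], [387.0, 262.0], [317.0, 329.0]]
white@43 [501. 296.] c [ 174. -857.] size [ 86. 599.] ang 86.6 box [[-128.0, -882.0], [470.0, -917.0], [475.0, -832.0], [-123.0, -796.0]]
white@43 [  9. 198.] c [526. 868.] size [32. 71.] ang 2.4 box [[509.0, 903.0], [512.0, 832.0], [544.0, 834.0], [541.0, 904.0]]
white@43 [498. 191.] c [ 544. -877.] size [90. 73.] ang 86.9 box [[506.0, -920.0], [578.0, -924.0], [583.0, -834.0], [511.0, -830.0]]
white@43 [176. 183.] c [581. 276.] size [ 76. 177.] ang 88.4 box [[491.0, 241.0], [668.0, 236.0], [671.0, 312.0], [494.0, 317.0]]
white@43 [316. 135.] c [ 746. -233.] size [405. 230.] ang 86.3 box [[618.0, -428.0], [848.0, -443.0], [874.0, -38.0], [644.0, -24.0]]
white@43 [495.  95.] c [ 892. -887.] size [113.  45.] ang 89.7 box [[869.0, -943.0], [915.0, -944.0], [915.0, -831.0], [870.0, -831.0]]
white@58 [195. 272.] c [270. 208.] size [237.  95.] ang 46.1 box [[154.0, 155.0], [222.0, 90.0], [386.0, 260.0], [318.0, 326.0]]
white@58 [501. 296.] c [ 175. -849.] size [
[... 3922 characters left out ...]
4.] c [ 502. -538.] size [237.  28.] ang 3.9 box [[383.0, -532.0], [385.0, -560.0], [621.0, -544.0], [619.0, -516.0]]
wood@0 [177. 173.] c [622. 284.] size [269. 309.] ang 85.6 box [[457.0, 162.0], [765.0, 138.0], [786.0, 406.0], [478.0, 430.0]]
wood@0 [354. 119.] c [ 824. -377.] size [109.  47.] ang 82.4 box [[793.0, -428.0], [840.0, -434.0], [855.0, -326.0], [808.0, -319.0]]
177 183 [578. 276.  48.] [252 253 254]
177 165 [646. 279.  33.] [252 253 254]
158 205 [500. 343.  45.] [253 229 140]
320 155 [ 674. -234.   63.] [252 253 254]
315 198 [ 526. -222.    0.] [252 232 155]
335 184 [ 577. -296.    1.] [252 238 167]
247 236 [387.  27.  86.] [90 84 88]
290 211 [ 478. -129.   10.] [247 214 139]
```

View pics/c.png

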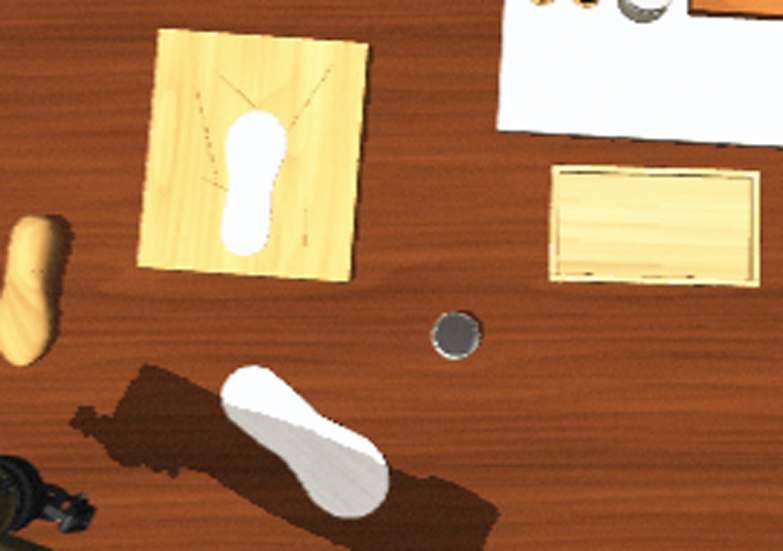

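The enlarged crop confirms it: the smaller pattern on the board, 177×76 mm, has its rounded heel at (243,254) towards the near edge and its toe at (257,111). I go above it for a close look, closing the fingers on the way.

Emit:
{"method": "carry_out", "body": {"series": [[25.5,-15.5,0,0,0,1.7,85],[25.5,-15.5,0,0,0,1.7,85],[25.5,-15.5,0,0,0,1.7,85],[25.5,-15.5,0,0,0,1.7,85],[25.5,-15.5,0,0,0,1.7,58],[25.5,-15.5,0,0,0,1.7,58],[25.5,-15.5,0,0,0,1.7,58],[25.5,-15.5,0,0,0,1.7,58],[25.5,-15.5,0,0,0,1.7,58],[25.5,-15.5,0,0,0,1.7,58],[25.5,-15.5,0,0,0,1.7,58],[25.5,-15.5,0,0,0,1.7,58],[0,0,0,0,0,0,58],[0,0,0,0,0,0,58],[0,0,0,0,0,0,58]]}}

```text
clock: 1.35
tool_pos: [539.3, 283.9, 252.7]
ee_rot: [-3.141, -0.002, 3.035]
wrist_force: [-1.4, -0.0, -0.2]
gripper_width: 58.0
```

```bash
python3 - <<'E'
from h import *
c=cam('wrist'); s=c['s']; print(s['tool_pos'],s['ee_rot'],s['joint_pos'],s['gripper_width'],s['wrist_force'])
print(np.round(np.array(c['tool_from_camera']),3))
D=c['depth'];print(D.shape, D[D>0].min())
save('w1.png',c['color']); np.save('w1.npy',c,allow_pickle=True)
E
```

```text
[539.27253848 283.87256808 252.68306868] [-3.14107175e+00 -1.74653564e-03  3.03525177e+00] [4.84278771e-01 4.08486833e-01 8.09885665e-02 1.24503880e+00
 5.39943655e-04 5.90618733e-01] 58.02665092667822 [-1.43159442 -0.03992502 -0.20918829]
[[   0.      -0.951   -0.31    79.842]
 [   1.       0.      -0.       0.322]
 [   0.      -0.31     0.951 -120.537]
 [   0.       0.       0.       1.   ]]
(384, 512) 64.63872
```

View pics/w1.png

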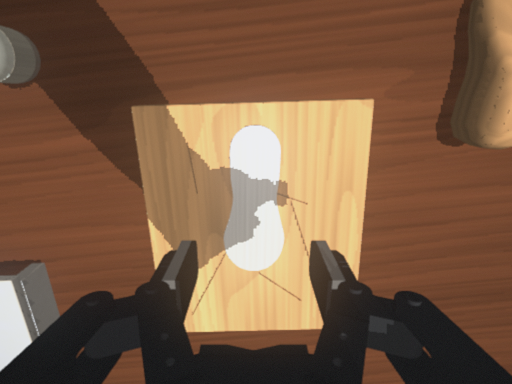

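The wrist view shows the board's near edge from (133,106) to (374,99), the heel end at (255,125) and the toe end at (254,270). The fingertips are at (187,242) and (320,242), with an opening of 58 mm.

```bash
python3 - <<'E'
from h import *
c=np.load('w1.npy',allow_pickle=True).item(); im=c['color']
hsv=cv2.cvtColor(im,cv2.COLOR_RGB2HSV)
e=ray(c,[(133,106),(374,99)],40); d=e[1]-e[0]
print('edge',np.round(e),'width',np.linalg.norm(d),'x-axis yaw',np.degrees(np.arctan2(d[1],d[0]))-90,'mid',e.mean(0))
m=((hsv[...,1]<45)&(hsv[...,2]>90)).astype(np.uint8); m[:110]=0;m[280:]=0;m[:,:215]=0;m[:,295:]=0
cs,_=cv2.findContours(m,cv2.RETR_EXTERNAL,cv2.CHAIN_APPROX_NONE); k=max(cs,key=cv2.contourArea)
p=ray(c,k[:,0],43)[:,:2]; print('n',cv2.contourArea(k),cv2.boundingRect(k))
h,t=ray(c,[(255,125),(254.5,270)],43); print('heel',h,'toe',t,'len',np.linalg.norm(t-h),'yaw',np.degrees(np.arctan2(*(t-h)[[1,0]])))
r=cv2.minAreaRect(p.astype(np.float32));print(r)
# fingertip in tool frame
T=np.array(c['tool_from_camera']);D=c['depth'];v,u=np.mgrid[:384,:512]
P=np.stack([(u-c['cx'])/c['f']*D,(v-c['cy'])/c['f']*D,D],-1)@T[:3,:3].T+T[:3,3]
g=(D>0)&(P[...,2]<60)&(abs(P[...,1])<60)&(v>150)
q=P[g]; 
for lo in (-60,0):
    s=q[(q[:,1]>lo)&(q[:,1]<lo+60)]; s=s[s[:,2]>np.percentile(s[:,2],93)]
    print('tip max z',s[:,2].max(),'median of top',np.median(s,0),s.min(0),s.max(0))
for z in(40,43):print(z,)
E
```

```text
edge [[458. 164.  40.]
 [478. 419.  40.]] width 255.90214751643384 x-axis yaw -4.494089782042195 mid [467.89085519 291.48570197  40.        ]
n 6766.0 (224, 125, 60, 146)
heel [491.09964594 291.12159731  43.        ] toe [668.94266024 271.85264844  43.        ] len 178.8838453486773 yaw -6.183765201094634
((579.8692626953125, 280.06744384765625), (71.93106842041016, 178.88589477539062), 83.94001007080078)
tip max z 18.180819373492227 median of top [  7.26686401 -29.09935496   0.8628358 ] [-11.30449067 -42.31469536  -9.36457945] [ 11.88997372 -28.14360112  18.18081937]
tip max z 18.07171681144382 median of top [ 7.2725146  30.05154275  1.00824388] [-11.19577022  29.07919106  -9.24305911] [12.0544326  43.27683959 18.07171681]
40
43
```

Emit:
{"method": "carry_out", "body": {"series": [[7,-0.7,-20,0,0,0,0],[7,-0.7,-30,0,0,0,0],[7,-0.7,-33,0,0,0,0],[7,-0.7,-33,0,0,0,0],[7,-0.7,-33,0,0,0,0],[6,-0.5,-30,0,0,0,0],[0,0,-3,0,0,0,0],[0,0,0,0,0,0,0],[0,0,0,0,0,0,0]]}}

```text
clock: 2.15
tool_pos: [580.6, 280.9, 72.6]
ee_rot: [3.141, 0.001, 3.037]
wrist_force: [-0.2, -0.2, 0.1]
gripper_width: -0.1
```

Emit:
{"method": "carry_out", "body": {"series": [[0,0,-1,0,0,0,0],[0,0,-1,0,0,0,0],[0,0,-1,0,0,0,0],[0,0,-1,0,0,0,0],[0,0,-1,0,0,0,0],[0,0,0,0,0,0,0],[0,0,0,0,0,0,0]]}}

```text
clock: 2.73
tool_pos: [580.9, 279.9, 66.3]
ee_rot: [-3.142, -0.0, 3.036]
wrist_force: [0.4, 0.3, 0.1]
gripper_width: 0.0
```

Emit:
{"method": "carry_out", "body": {"series": [[0,0,-0.7,0,0,0,0],[0,0,-0.7,0,0,0,0],[0,0,0,0,0,0,0],[0,0,0,0,0,0,0]]}}

```text
clock: 3.07
tool_pos: [581.0, 280.0, 65.1]
ee_rot: [3.142, 0.0, 3.036]
wrist_force: [-1.2, -0.4, 2.3]
gripper_width: 0.3
```

Emit:
{"method": "carry_out", "body": {"series": [[0,0,-0.7,0,0,0,0],[0,0,0,0,0,0,0],[0,0,0,0,0,0,0]]}}

```text
clock: 3.32
tool_pos: [581.0, 280.0, 65.1]
ee_rot: [3.141, 0.001, 3.036]
wrist_force: [-1.4, -0.7, 6.6]
gripper_width: 0.2
```

Emit:
{"method": "carry_out", "body": {"series": [[0,0,-0.4,0,0,0,0],[-2,0.2,0,0,0,0,0],[-4,0.3,0,0,0,0,0],[-5,0.4,0,0,0,0,0],[-5,0.4,0,0,0,0,0],[-5,0.4,0,0,0,0,0],[-5,0.4,0,0,0,0,0],[-5,0.4,0,0,0,0,0],[-5,0.4,0,0,0,0,0],[-4,0.3,0,0,0,0,0],[0,0,0,0,0,0,0]]}}

```text
clock: 4.23
tool_pos: [541.6, 284.0, 65.1]
ee_rot: [3.14, 0.003, 3.036]
wrist_force: [0.9, -0.3, 7.4]
gripper_width: 0.2
```

```bash
python3 - <<'E'
from h import *
c=cam('wrist'); im=c['color']; save('w2.png',im)
print(c['s']['tool_pos'],c['s']['wrist_force'])
E
```

```text
[541.57430026 283.95946335  65.06203605] [ 0.85344094 -0.2906025   7.39956355]
```

View pics/w2.png

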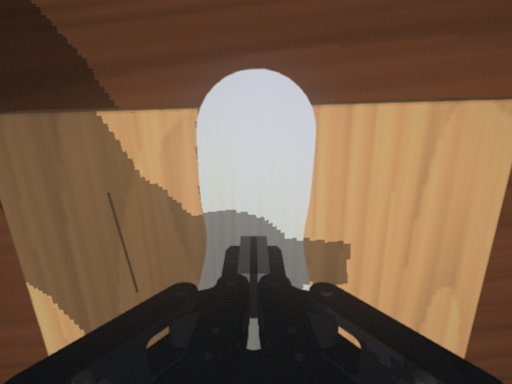

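The pattern is following the finger: the heel at (255,70) is now past the board edge (row ~105). I continue by 44 mm.

Emit:
{"method": "carry_out", "body": {"series": [[-3,0.2,0,0,0,0,0],[-5,0.4,0,0,0,0,0],[-5,0.4,0,0,0,0,0],[-5,0.4,0,0,0,0,0],[-5,0.4,0,0,0,0,0],[-5,0.4,0,0,0,0,0],[-5,0.4,0,0,0,0,0],[-5,0.4,0,0,0,0,0],[-4,0.3,0,0,0,0,0],[-2,0.1,0,0,0,0,0],[0,0,0,0,0,0,0],[0,0,0,0,0,0,0],[0,0,0,0,0,0,0]]}}

```text
clock: 5.37
tool_pos: [498.0, 287.4, 65.1]
ee_rot: [3.14, 0.003, 3.036]
wrist_force: [0.4, -0.1, 8.9]
gripper_width: -0.1
```

```bash
python3 - <<'E'
from h import *
c=cam('wrist'); im=c['color']; hsv=cv2.cvtColor(im,cv2.COLOR_RGB2HSV)
m=((hsv[...,1]<45)&(hsv[...,2]>120)).astype(np.uint8); m[230:]=0
cs,_=cv2.findContours(m,cv2.RETR_EXTERNAL,cv2.CHAIN_APPROX_NONE); k=max(cs,key=cv2.contourArea)[:,0]
print(cv2.boundingRect(k)); p=ray(c,k,43)[:,:2]
th=np.radians(-4.45); R=np.array([[np.cos(th),np.sin(th)],[-np.sin(th),np.cos(th)]])
q=(p-[467,291.4])@R.T
print('heel board x',q[:,0].min(), 'heel', p[q[:,0].argmin()])
# sides by slices of distance from heel
x0=q[:,0].min()
for d in (25,35,45,55,65):
    s=q[abs(q[:,0]-x0-d)<1.5]; print(d,s[:,1].min(),s[:,1].max(),s[:,1].mean().round(1))
print(c['s']['tool_pos'],c['s']['wrist_force'])
E
```

```text
(195, 68, 121, 162)
heel board x -59.49606926826575 heel [407.67560847 295.91759012]
25 -26.086812335932375 29.316521796625295 3.8
35 -26.86130972648623 29.620054523173728 -0.8
45 -26.86778650956848 29.03754751502559 1.1
55 -27.24114407547825 28.427189924032508 0.6
65 -26.526439522765727 27.215543193373005 0.4
[497.97487529 287.41740887  65.05939336] [ 0.3983748  -0.11514185  8.92383527]
```

Heel is 59.5 mm past the edge, sides 56 mm apart, so the pattern is confirmed. I lift the finger, open, go above the heel (38 mm in from its end) and come down.

Emit:
{"method": "carry_out", "body": {"series": [[0,0,2,0,0,0,0],[0,0,10,0,0,0,0],[0,0,20,0,0,0,85],[0,0,20,0,0,0,85],[-15,2,5,0,0,0,85],[-20,3,0,0,0,0,85],[-17,2,0,0,0,0,85],[0,0,0,0,0,0,85],[0,0,0,0,0,0,85],[0,0,0,0,0,0,85]]}}

```text
clock: 6.25
tool_pos: [444.6, 293.7, 120.7]
ee_rot: [-3.142, 0.0, 3.036]
wrist_force: [0.1, 0.4, 0.7]
gripper_width: 85.1
```

```bash
python3 - <<'E'
from h import *
c=cam('wrist'); im=c['color']; save('w3.png',im)
print(c['s']['tool_pos'],c['s']['ee_rot'],c['s']['wrist_force'],c['s']['gripper_width'])
E
```

```text
[444.62571308 293.67973863 120.6682227 ] [-3.14155185e+00  1.51394772e-04  3.03626971e+00] [0.0746328  0.3740412  0.66729697] 85.1362299634549
```

View pics/w3.png

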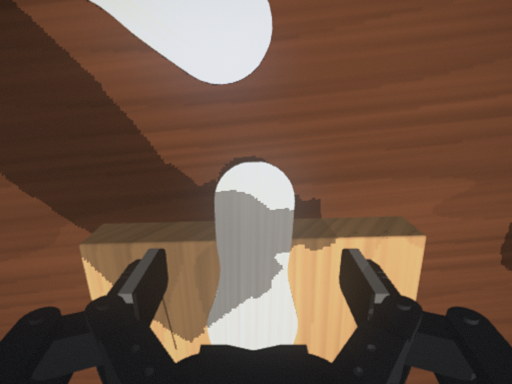

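The pattern's heel (255,165) lies centred between the open fingers (tips ~152 and ~353), overhanging the edge (row ~238). I descend and grip.

Emit:
{"method": "carry_out", "body": {"series": [[1,0.5,-20,0,0,0,85],[0,0,-20,0,0,0,85],[0,0,-15,0,0,0,85],[0,0,-9,0,0,0,85],[0,0,0,0,0,0,85],[0,0,0,0,0,0,70],[0,0,0,0,0,0,62],[0,0,0,0,0,0,50],[0,0,0,0,0,0,50],[0,0,0,0,0,0,50],[0,0,0,0,0,0,50],[0,0,0,0,0,0,50],[0,0,0,0,0,0,50]], "newtons": 50}}

```text
clock: 7.38
tool_pos: [446.9, 294.6, 57.8]
ee_rot: [3.14, 0.002, 3.036]
wrist_force: [0.6, -0.4, 6.1]
gripper_width: 53.2
```

Width 53.2 mm and 6 N upwards is odd, so I check before lifting.

```bash
python3 - <<'E'
from h import *
c=cam('wrist'); im=c['color']; save('w4.png',im)
T=np.array(c['tool_from_camera']);D=c['depth'];v,u=np.mgrid[:384,:512]
P=np.stack([(u-c['cx'])/c['f']*D,(v-c['cy'])/c['f']*D,D],-1)@T[:3,:3].T+T[:3,3]
g=(D>0)&(abs(P[...,0])<12)&(abs(P[...,1])<45)&(v>150); 
for y in range(-40,41,5):
    s=P[g&(abs(P[...,1]-y)<2.5)]; print(y,len(s),np.round(np.percentile(s[:,2],[5,50,97]),1) if len(s) else '')
s=c['s'];print(s['tool_pos'],s['wrist_force'],s['moment'],s['gripper_width'])
E
```

```text
-40 1036 [-35.8 -31.7  58.3]
-35 467 [-36.7   2.7  58.6]
-30 739 [-34.3 -13.6  57.5]
-25 1307 [-19.6  -1.5  16.1]
-20 407 [14.6 15.5 16.5]
-15 601 [-58.1  15.1  16.4]
-10 1072 [-62.8 -53.4  16.3]
-5 1047 [-63.  -53.9  16.3]
0 1000 [-63.1 -54.6  16.3]
5 1060 [-63.1 -53.6  16.3]
10 1061 [-63.1 -53.3  16.3]
15 696 [-59.4  14.8  16.3]
20 408 [14.5 15.4 16.6]
25 1199 [-19.    2.7  16.3]
30 790 [-33.8 -15.5  13.4]
35 445 [-37.2  -1.9  58.5]
40 958 [-35.5 -26.9  58.6]
[446.90376744 294.59792418  57.77363435] [ 0.64486225 -0.36464015  6.06345241] [-0.1080463  -0.06453821 -0.02749537] 53.164364876122754
```

View pics/w4.png

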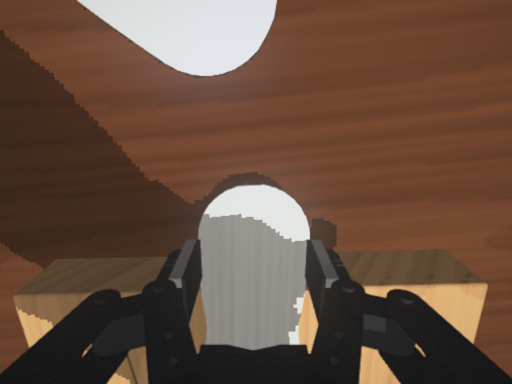

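The sheet is between the pads, but its top is at tool z 16, so it sits right at the fingertips (about 18.5). I regrip 2 mm deeper.

Emit:
{"method": "carry_out", "body": {"series": [[0,0,0,0,0,0,66],[0,0,0,0,0,0,66],[0,0,-2,0,0,0,66],[0,0,0,0,0,0,66],[0,0,0,0,0,0,58],[0,0,0,0,0,0,50],[0,0,0,0,0,0,50],[0,0,0,0,0,0,50],[0,0,0,0,0,0,50],[0,0,0,0,0,0,50]], "newtons": 50}}

```text
clock: 8.27
tool_pos: [445.8, 294.1, 54.9]
ee_rot: [-3.142, -0.0, 3.036]
wrist_force: [-0.8, -1.1, 2.1]
gripper_width: 53.6
```

Emit:
{"method": "carry_out", "body": {"series": [[0,0,1,0,0,0,50],[0,0,2,0,0,0,50],[0,0,5,0,0,0,50],[0,0,10,0,0,0,50],[0,0,10,0,0,0,50],[0,0,10,0,0,0,50],[0,0,2,0,0,0,50],[0,0,0,0,0,0,50],[0,0,0,0,0,0,50]]}}

```text
clock: 9.02
tool_pos: [446.1, 294.2, 95.3]
ee_rot: [3.141, 0.001, 3.036]
wrist_force: [0.3, -0.5, -1.7]
gripper_width: 53.7
```

```bash
cat > held.py <<'E'
from h import *
c=cam('wrist'); im=c['color']
T=np.array(c['tool_from_camera']);D=c['depth'];v,u=np.mgrid[:384,:512]
P=np.stack([(u-c['cx'])/c['f']*D,(v-c['cy'])/c['f']*D,D],-1)@T[:3,:3].T+T[:3,3]
for x in (-25,-10,0,10,20,30,35,40,45):
    s=P[(D>0)&(abs(P[...,0]-x)<1.5)&(abs(P[...,1])<17)&(P[...,2]>0)]; print(x,len(s),np.round(np.percentile(s[:,2],[10,50,90]),1) if len(s) else '')
s=c['s'];print(s['clock'],s['tool_pos'],s['ee_rot'],s['wrist_force'],s['moment'],s['gripper_width'])
np.save('held.npy',c,allow_pickle=True)
E
python3 held.py
```

```text
-25 309 [11.7 12.3 13.1]
-10 319 [11.6 12.2 12.9]
0 358 [11.5 12.1 12.9]
10 422 [11.3 12.1 94.5]
20 579 [11.3 12.2 95.5]
30 615 [11.  12.  95.6]
35 550 [11.1 12.3 95.7]
40 195 [94.4 95.3 96. ]
45 191 [94.4 95.4 96.1]
9.0167 [446.10124231 294.23990903  95.25491319] [3.14099972e+00 7.11791749e-04 3.03583754e+00] [ 0.31865422 -0.45415137 -1.73596726] [ 0.05733511  0.07684179 -0.00202228] 53.70727285557712
```

The pattern is held flat (sheet top level at tool z 12, heel end at tool x ≈37). I raise, traverse over the jar and turn it along the tray.

Emit:
{"method": "carry_out", "body": {"series": [[0,0,15,0,0,0,50],[0,0,25,0,0,0,50],[0,0,25,0,0,0,50],[0,0,20,0,0,0,50],[2,-14,0,0,0,-2.7,50],[3,-20,0,0,0,-4,50],[5,-28,0,0,0,-5,50],[5,-28,0,0,0,-5,50],[5,-28,0,0,0,-5,50],[5,-28,0,0,0,-5,50],[5,-28,0,0,0,-5,50],[5,-28,0,0,0,-5,50]]}}

```text
clock: 10.07
tool_pos: [479.8, 90.0, 178.3]
ee_rot: [-3.139, -0.001, 2.39]
wrist_force: [-0.5, 0.2, -1.4]
gripper_width: 54.0
```

Emit:
{"method": "carry_out", "body": {"series": [[5,-28,0,0,0,-5,50],[5,-28,0,0,0,-5,50],[5,-28,0,0,0,-5,50],[5,-28,0,0,0,-5,50],[5,-28,0,0,0,-5,50],[5,-28,0,0,0,-5,50],[5,-28,0,0,0,-5,50],[5,-28,0,0,0,-5,50],[6,-21,0,0,0,-5,50],[5,-14,0,0,0,-3.7,50],[0,0,0,0,0,0,50],[0,0,0,0,0,0,50],[0,0,0,0,0,0,50]]}}

```text
clock: 11.15
tool_pos: [530.6, -166.4, 178.7]
ee_rot: [-3.139, -0.001, 1.546]
wrist_force: [-0.0, 0.4, -1.6]
gripper_width: 53.8
```

```bash
python3 held.py; python3 - <<'E'
from h import *
c=cam('top'); im=c['color']; save('t5.png',cv2.resize(im[120:300,200:430],None,fx=3.2,fy=3.2,interpolation=cv2.INTER_CUBIC))
E
```

```text
-25 300 [11.7 12.3 13. ]
-10 428 [ 11.6  12.4 174.6]
0 455 [ 11.3  12.2 174.6]
10 473 [ 11.3  12.1 174.7]
20 488 [ 11.2  12.  174.8]
30 537 [ 11.   11.9 174.8]
35 451 [ 11.   11.9 174.8]
40 105 [173.6 174.7 175.5]
45 106 [173.7 174.8 175.7]
11.15 [ 530.64678935 -166.37870356  178.71642519] [-3.13909746e+00 -1.11476285e-03  1.54576820e+00] [-0.03582324  0.44976072 -1.61368029] [ 0.07837134 -0.00197253 -0.0022384 ] 53.837964181908234
```

View pics/t5.png

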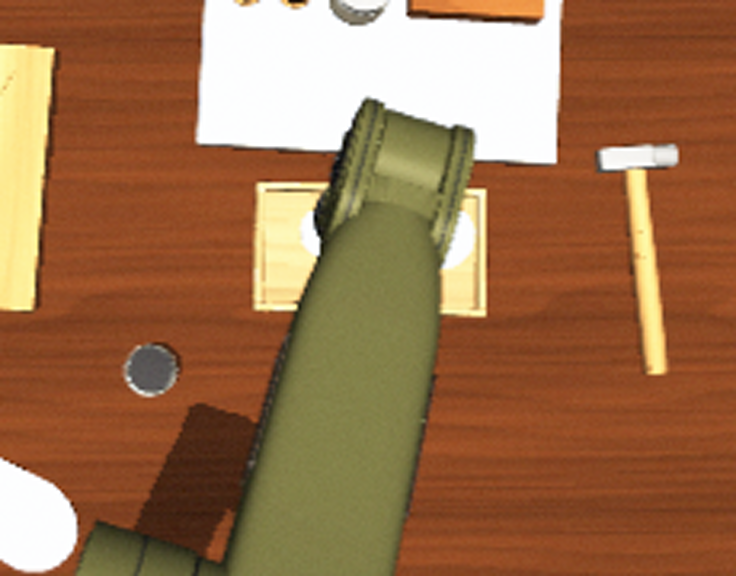

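The pattern sits over the tray, lengthways (visible at (315,235) and (460,240) either side of the arm). I lower it with a 4 mm x correction.

Emit:
{"method": "carry_out", "body": {"series": [[-1,0,-15,0,0,0,50],[-1,0,-25,0,0,0,50],[-1,0,-25,0,0,0,50],[-1,0,-25,0,0,0,50],[0,0,-20,0,0,0,50],[0,0,-10,0,0,0,50],[0,0,0,0,0,0,50],[0,0,0,0,0,0,50]]}}

```text
clock: 11.92
tool_pos: [527.8, -166.3, 60.0]
ee_rot: [-3.141, -0.0, 1.546]
wrist_force: [0.0, -1.1, -0.8]
gripper_width: 53.7
```

```bash
python3 - <<'E'
from h import *
c=cam('wrist'); save('w6.png',c['color']); print(c['s']['tool_pos'],c['s']['wrist_force'])
np.save('w6.npy',c,allow_pickle=True)
E
```

```text
[ 527.81940792 -166.32250104   59.95237904] [ 0.00290001 -1.05509262 -0.81674914]
```

View pics/w6.png

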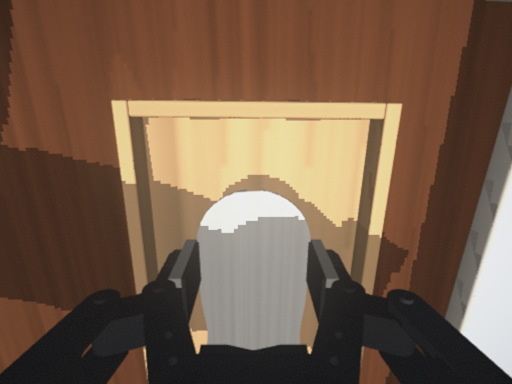

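The tray end wall (114,101)-(400,105) is centred on the fingers, and the heel lies inside. I lower the rest of the way.

Emit:
{"method": "carry_out", "body": {"series": [[0,0,-6,0,0,0,50],[0,0,-8,0,0,0,50],[0,0,-8,0,0,0,50],[0,0,-6,0,0,0,50],[0,0,-4,0,0,0,50],[0,0,-2.5,0,0,0,50],[0,0,-1,0,0,0,50],[0,0,0,0,0,0,50],[0,0,0,0,0,0,50],[0,0,0,0,0,0,50]]}}

```text
clock: 12.8
tool_pos: [528.2, -167.0, 24.6]
ee_rot: [3.141, 0.0, 1.545]
wrist_force: [0.1, 0.1, -1.7]
gripper_width: 53.6
```

Emit:
{"method": "carry_out", "body": {"series": [[0,0,-0.7,0,0,0,50],[0,0,0,0,0,0,50],[0,0,0,0,0,0,50]]}}

```text
clock: 13.05
tool_pos: [528.0, -166.9, 23.7]
ee_rot: [3.141, 0.0, 1.545]
wrist_force: [-0.4, -0.5, -1.2]
gripper_width: 53.8
```

Emit:
{"method": "carry_out", "body": {"series": [[0,0,-0.6,0,0,0,50],[0,0,0,0,0,0,50],[0,0,-0.5,0,0,0,54],[0,0,-0.5,0,0,0,55],[0,0,-0.5,0,0,0,56],[0,0,0,0,0,0,58],[0,0,0,0,0,0,62],[0,0,0,0,0,0,66],[0,0,0,0,0,0,66],[0,0,0,0,0,0,66]]}}

```text
clock: 13.88
tool_pos: [527.9, -166.9, 21.4]
ee_rot: [-3.141, -0.0, 1.545]
wrist_force: [1.0, 0.0, -0.3]
gripper_width: 66.3
```

```bash
python3 held.py
```

```text
-25 300 [13.7 14.5 15.1]
-10 325 [13.7 14.4 15.2]
0 356 [13.8 14.4 15.2]
10 369 [13.8 14.5 15.3]
20 388 [13.6 14.5 15.2]
30 417 [13.7 14.5 15.2]
35 478 [13.8 14.9 17.7]
40 433 [16.7 17.4 18.1]
45 437 [16.6 17.5 18.2]
13.8833 [ 527.89254578 -166.88995784   21.4337712 ] [-3.14149052e+00 -1.69971495e-05  1.54534727e+00] [ 0.99145299  0.04779535 -0.32676938] [-0.0079136   0.03326478 -0.00316517] 66.28423019415726
```

The pattern lies flat, with its top 3 mm above the tray floor and level along its length. I go up and back, and turn the jaws parallel to the tray front.

Emit:
{"method": "carry_out", "body": {"series": [[0,0,6,0,0,0,66],[0,0,12,0,0,0,66],[0,0,25,0,0,0,66],[0,0,30,0,0,0,66],[-4,-2,30,0,0,6,66],[-8,-4,25,0,0,6.75,66],[-8,-4,25,0,0,6.75,66],[-8,-4,25,0,0,6.75,66],[-8,-4,25,0,0,6.75,66],[-8,-4,15,0,0,6.75,66],[-8,-4,10,0,0,6.75,66],[-8,-4,0,0,0,6.75,66],[-8,-4,0,0,0,6.75,66],[-8,-4,0,0,0,6.75,66],[-8,-4,0,0,0,6.75,66],[-6,-4,0,0,0,6.75,66],[0,-4,0,0,0,6.75,66],[0,0,0,0,0,1.5,66],[0,0,0,0,0,0,66],[0,0,0,0,0,0,66]]}}

```text
clock: 15.6
tool_pos: [437.8, -216.9, 249.9]
ee_rot: [-3.141, 0.0, 3.089]
wrist_force: [-0.3, 0.3, -0.8]
gripper_width: 66.1
```

```bash
python3 - <<'E'
from h import *
c=cam('wrist'); save('w7.png',c['color']); print(c['s']['clock'],c['s']['tool_pos'],c['s']['ee_rot'],c['s']['joint_pos'])
np.save('w7.npy',c,allow_pickle=True)
E
```

```text
15.6 [ 437.79318349 -216.9000146   249.86807234] [-3.14146464e+00  3.49003279e-04  3.08883702e+00] [-4.60005158e-01  1.99161697e-01 -2.28822796e-01  1.14244067e+00
  2.06948573e-05 -4.07249496e-01]
```

View pics/w7.png

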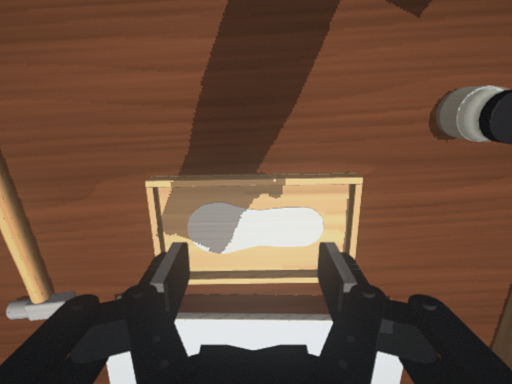

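The wrist view shows the pattern lying lengthways in the tray (188–323, row 228). The tray's near edge runs at about rows 178–186, and the shelf's grey front face at rows ~315–321.

```bash
python3 - <<'E'
from h import *
c=np.load('w7.npy',allow_pickle=True).item(); hsv=cv2.cvtColor(c['color'],cv2.COLOR_RGB2HSV)
im=c['color']
for col in (200,220,300,315): print(col,[(r,tuple(im[r,col])) for r in range(310,326,1)][::1] if col==300 else '')
white=(hsv[...,1]<40)&(hsv[...,2]>90)
def fit(pts,z):
    p=ray(c,pts,z)[:,:2]; a=np.polyfit(p[:,1],p[:,0],1); return p.mean(0),-np.degrees(np.arctan(a[0])),np.std(p[:,0]-np.polyval(a,p[:,1]))
lo=[];up=[]
for col in range(195,312,4):
    r=np.where(white[300:340,col])[0]; lo.append((col,300+r[0]-.5))
    b=np.where(im[300:345,col].min(-1)>220)[0]; 
    if len(b): up.append((col,300+b[0]-.5))
print('shelf lower z44',fit(lo,44)); print('upper z58',fit(up,58) if len(up)>3 else up, lo[:3],up[:3])
wood=(hsv[...,0]>12)&(hsv[...,0]<32)&(hsv[...,1]>50)&(hsv[...,2]>170)
n=[];cols=list(range(160,175,2))+list(range(290,356,3))
for col in cols:
    r=np.where(wood[165:200,col])[0]; n.append((col,165+r[0]-.5))
print(n[::6]); print('tray near z25',fit(n,25))
r=np.where(wood[215:225,100:420].any(0))[0]+100; print('tray cols',r.min(),r.max(), ray(c,[(r.min(),220),(r.max(),220)],25))
E
```

```text
200 
220 
300 [(310, (np.uint8(84), np.uint8(64), np.uint8(53))), (311, (np.uint8(82), np.uint8(61), np.uint8(51))), (312, (np.uint8(82), np.uint8(63), np.uint8(53))), (313, (np.uint8(89), np.uint8(75), np.uint8(67))), (314, (np.uint8(106), np.uint8(99), np.uint8(92))), (315, (np.uint8(115), np.uint8(111), np.uint8(104))), (316, (np.uint8(119), np.uint8(115), np.uint8(108))), (317, (np.uint8(121), np.uint8(117), np.uint8(110))), (318, (np.uint8(122), np.uint8(117), np.uint8(110))), (319, (np.uint8(147), np.uint8(140), np.uint8(133))), (320, (np.uint8(202), np.uint8(200), np.uint8(190))), (321, (np.uint8(230), np.uint8(232), np.uint8(230))), (322, (np.uint8(229), np.uint8(232), np.uint8(234))), (323, (np.uint8(228), np.uint8(231), np.uint8(234))), (324, (np.uint8(228), np.uint8(231), np.uint8(234))), (325, (np.uint8(228), np.uint8(231), np.uint8(234)))]
315 
shelf lower z44 (array([ 631.12984919, -227.06731325]), np.float64(-3.6126219239796926), np.float64(0.46425629172814126))
upper z58 (array([ 629.82662611, -226.97939714]), np.float64(-3.858646302950049), np.float64(0.3934201477426507)) [(195, np.float64(312.5)), (199, np.float64(312.5)), (203, np.float64(312.5))] [(195, np.float64(319.5)), (199, np.float64(319.5)), (203, np.float64(319.5))]Traceback (most recent call last):
  File "<stdin>", line 17, in <module>
IndexError: index 0 is out of bounds for axis 0 with size 0
```

Emit:
{"method": "carry_out", "body": {"series": [[-4,0,-20,0,-5,0,66],[-4,0,-30,0,-5,0,66],[-4,0,-35,0,0,0,66],[0,0,-35,0,0,0,66],[0,0,-35,0,0,0,66],[0,0,-30,0,0,0,66],[0,0,-20,0,0,0,66],[0,0,-12,0,0,0,66],[0,0,-5,0,0,0,66],[0,0,0,0,0,0,66],[0,0,0,0,0,0,66]]}}

```text
clock: 16.57
tool_pos: [426.4, -217.1, 27.9]
ee_rot: [3.133, 0.175, 3.089]
wrist_force: [-0.1, 0.3, 0.0]
gripper_width: 65.9
```

Emit:
{"method": "carry_out", "body": {"series": [[3,-0.2,0,0,0,0,66],[3,-0.2,0,0,0,0,66],[3,-0.2,0,0,0,0,66],[3,-0.2,0,0,0,0,66],[3,-0.2,0,0,0,0,66],[3,-0.2,0,0,0,0,66],[3,-0.2,0,0,0,0,66],[3,-0.2,0,0,0,0,66]]}}

```text
clock: 17.23
tool_pos: [446.6, -217.1, 26.6]
ee_rot: [3.131, 0.168, 3.089]
wrist_force: [-8.0, 1.2, 6.9]
gripper_width: 66.1
```

```bash
python3 - <<'E'
from h import *
c=np.load('w7.npy',allow_pickle=True).item()
print(ray(c,[(147,182),(361,177)],25)); 
c=cam('wrist'); s=c['s']; print(s['tool_pos'],s['ee_rot'],s['wrist_force']); save('w8.png',c['color'])
E
```

```text
[[ 451.03635947 -344.25890353   25.        ]
 [ 458.25976049  -89.59678069   25.        ]]
[ 446.56908649 -217.11559108   26.61408476] [3.13074567 0.16769128 3.08870642] [-7.99047972  1.24992504  6.90918825]
```

View pics/w8.png

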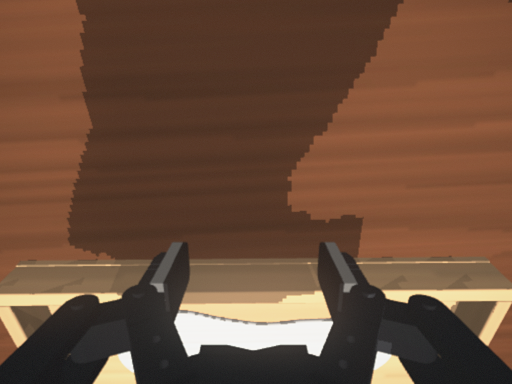

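The fingers have met the tray front (−8 N in x). The contact is even on both sides, and the tray looks square. I continue the push along the shelf's axis.

Emit:
{"method": "carry_out", "body": {"series": [[4,-0.3,0.5,0,0,0,66],[6,-0.4,0.5,0,0,0,66],[6,-0.4,0,0,0,0,66],[6,-0.4,0,0,0,0,66],[6,-0.4,0,0,0,0,66],[6,-0.4,0,0,0,0,66],[6,-0.4,0,0,0,0,66]]}}

```text
clock: 17.87
tool_pos: [490.6, -221.2, 28.4]
ee_rot: [3.132, 0.174, 3.089]
wrist_force: [-2.5, -0.1, -1.6]
gripper_width: 65.9
```

Emit:
{"method": "carry_out", "body": {"series": [[6,-0.4,0,0,0,0,66],[6,-0.4,0,0,0,0,66],[6,-0.4,0,0,0,0,66],[6,-0.4,0,0,0,0,66],[6,-0.4,0,0,0,0,66],[6,-0.4,0,0,0,0,66],[6,-0.4,0,0,0,0,66],[6,-0.4,0,0,0,0,66],[6,-0.4,0,0,0,0,66],[6,-0.4,0,0,0,0,66],[5,-0.3,0,0,0,0,66],[3,-0.2,0,0,0,0,66],[0,0,0,0,0,0,66],[0,0,0,0,0,0,66]]}}

```text
clock: 19.03
tool_pos: [559.3, -226.0, 29.1]
ee_rot: [3.133, 0.177, 3.09]
wrist_force: [-0.1, 0.2, 0.3]
gripper_width: 65.9
```

```bash
python3 - <<'E'
from h import *
c=cam('wrist'); s=c['s']; print(s['clock'],s['tool_pos'],s['ee_rot'],s['wrist_force']); save('w9.png',c['color']); np.save('w9.npy',c,allow_pickle=True)
E
```

```text
19.0333 [ 559.28327955 -226.01205852   29.11561492] [3.13291319 0.17676797 3.08950003] [-0.14429741  0.19022541  0.26147371]
```

View pics/w9.png

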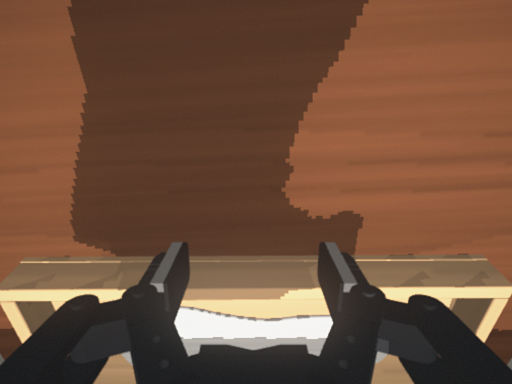

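The tray is square to the fingers and following: the wall's outer top edge is at row ~290 and its foot at row ~260. I measure where its front is now.

```bash
python3 - <<'E'
from h import *
c=np.load('w9.npy',allow_pickle=True).item(); g=c['color'].astype(int).sum(-1)
for z,(a,b) in ((0,(250,270)),(25,(280,298))):
    pts=[]
    for col in list(range(40,75,3))+list(range(200,310,4))+list(range(440,480,3)):
        d=np.diff(cv2.GaussianBlur(g[a:b,col:col+1].astype(np.float32),(1,3),0)[:,0]); pts.append((col,a+d.argmax()+.5))
    pts=np.array(pts); k=np.polyfit(pts[:,0],pts[:,1],1); res=pts[:,1]-np.polyval(k,pts[:,0])
    p=ray(c,np.c_[[100,256,420],np.polyval(k,[100,256,420])],z); d=p[2]-p[0]
    print(z,'rows',np.polyval(k,[100,256,420]),np.std(res),'front',p[1],'yaw',-np.degrees(np.arctan2(d[0],d[1])))
E
```

```text
0 rows [258.1595033  257.44141922 256.68651033] 1.9602666756021896 front [ 573.41939378 -224.54779139    0.        ] yaw -2.9590253921862106
25 rows [288.8045848  287.91261808 286.97490948] 0.5939887144858543 front [ 571.44219624 -224.87172734   25.        ] yaw -2.933639485969019
```

Emit:
{"method": "carry_out", "body": {"series": [[3,-0.2,0,0,0,0,66],[5,-0.3,0,0,0,0,66],[6,-0.4,0,0,0,0,66],[6,-0.4,0,0,0,0,66],[6,-0.4,0,0,0,0,66],[6,-0.4,0,0,0,0,66],[5,-0.3,0,0,0,0,66],[4,-0.3,0,0,0,0,66],[3,-0.2,0,0,0,0,66],[2,-0.1,0,0,0,0,66],[1,0,0,0,0,0,66],[0,0,0,0,0,0,66],[0,0,0,0,0,0,66]]}}

```text
clock: 20.17
tool_pos: [604.8, -228.6, 28.4]
ee_rot: [3.132, 0.174, 3.089]
wrist_force: [-3.4, -0.0, 0.0]
gripper_width: 66.3
```

```bash
cat > chk.py <<'E'
from h import *
c=cam('wrist'); np.save('w10.npy',c,allow_pickle=True); s=c['s']; print(s['clock'],s['tool_pos'],s['wrist_force'])
g=c['color'].astype(int)
for col in (60,250,450): print(col,[(r,tuple(int(x) for x in g[r,col])) for r in range(250,326,3)])
E
python3 chk.py
```

```text
20.1667 [ 604.75506593 -228.64855366   28.35647974] [-3.42146876 -0.01557259  0.02363308]
60 [(250, (200, 126, 85)), (253, (195, 123, 84)), (256, (175, 113, 76)), (259, (172, 139, 103)), (262, (235, 203, 148)), (265, (176, 141, 104)), (268, (179, 143, 106)), (271, (182, 146, 107)), (274, (185, 148, 109)), (277, (194, 155, 114)), (280, (201, 161, 118)), (283, (198, 160, 118)), (286, (199, 159, 116)), (289, (222, 180, 130)), (292, (247, 248, 230)), (295, (247, 247, 233)), (298, (247, 247, 233)), (301, (248, 250, 224)), (304, (231, 192, 141)), (307, (85, 73, 60)), (310, (67, 59, 52)), (313, (65, 59, 51)), (316, (64, 58, 51)), (319, (59, 55, 50)), (322, (59, 55, 52)), (325, (55, 53, 49))]
250 [(250, (123, 83, 60)), (253, (131, 87, 64)), (256, (149, 110, 81)), (259, (171, 137, 104)), (262, (188, 150, 112)), (265, (170, 138, 104)), (268, (173, 140, 105)), (271, (182, 148, 109)), (274, (185, 149, 112)), (277, (186, 150, 112)), (280, (185, 149, 111)), (283, (186, 150, 113)), (286, (186, 151, 113)), (289, (226, 185, 137)), (292, (240, 213, 156)), (295, (240, 213, 158)), (298, (239, 211, 157)), (301, (233, 198, 148)), (304, (233, 199, 146)), (307, (232, 197, 146)), (310, (231, 196, 145)), (313, (230, 194, 144)), (316, (231, 195, 144)), (319, (183, 176, 169)), (322, (234, 231, 226)), (325, (235, 232, 228))]
450 [(250, (205, 128, 86)), (253, (204, 126, 85)), (256, (160, 128, 97)), (259, (221, 178, 132)), (262, (182, 145, 108)), (265, (180, 145, 107)), (268, (179, 145, 109)), (271, (178, 144, 107)), (274, (184, 147, 109)), (277, (193, 157, 117)), (280, (198, 158, 118)), (283, (201, 162, 120)), (286, (205, 163, 120)), (289, (248, 248, 231)), (292, (247, 247, 234)), (295, (247, 247, 233)), (298, (248, 249, 221)), (301, (232, 195, 144)), (304, (230, 194, 143)), (307, (231, 192, 141)), (310, (122, 99, 79)), (313, (50, 49, 49)), (316, (49, 50, 49)), (319, (48, 47, 48)), (322, (48, 48, 48)), (325, (47, 46, 47))]
```

Emit:
{"method": "carry_out", "body": {"series": [[2,-0.1,0,0,0,0,66],[2,-0.1,0,0,0,0,66],[2,-0.1,0,0,0,0,66],[1,0,0,0,0,0,66],[0,0,0,0,0,0,66],[0,0,0,0,0,0,66]]}}

```text
clock: 20.72
tool_pos: [612.7, -229.1, 28.6]
ee_rot: [3.133, 0.175, 3.089]
wrist_force: [-1.4, -0.1, -1.2]
gripper_width: 65.7
```

Emit:
{"method": "carry_out", "body": {"series": [[-5,0,0,0,0,0,66],[-15,0,0,0,0,0,66],[-30,0,0,0,0,0,66],[-35,0,20,0,0,0,66],[-35,0,35,0,5,0,66],[-35,0,35,0,5,0,66],[0,0,35,0,0,0,66],[0,0,35,0,0,0,66],[0,0,35,0,0,0,66],[0,0,25,0,0,0,66],[0,0,0,0,0,0,66],[0,0,0,0,0,0,66]]}}

```text
clock: 21.72
tool_pos: [470.0, -229.9, 239.9]
ee_rot: [-3.139, 0.007, 3.09]
wrist_force: [0.6, 0.5, -0.1]
gripper_width: 66.0
```

```bash
python3 - <<'E'
from h import *
c=cam('wrist'); np.save('w11.npy',c,allow_pickle=True); s=c['s']; print(s['clock'],s['tool_pos'],s['ee_rot'],s['wrist_force'])
P=cloud(c);g=c['color'].astype(int)
for col in (205,250,300):
    print(col)
    for r in range(215,345,3):
        print(r,g[r,col].tolist(),np.round(P[r,col]).tolist(),end=' | ')
    print()
E
```

```text
21.7167 [ 469.99906679 -229.88543918  239.93876205] [-3.13912769  0.00687264  3.08995502] [ 0.58265015  0.54448319 -0.05163723]
205
215 [75, 49, 35] [537.0, -296.0, -0.0] | 218 [73, 48, 35] [541.0, -296.0, 1.0] | 221 [73, 49, 33] [545.0, -297.0, 0.0] | 224 [72, 46, 34] [550.0, -297.0, -0.0] | 227 [72, 49, 35] [554.0, -298.0, 1.0] | 230 [75, 49, 36] [558.0, -298.0, 0.0] | 233 [72, 46, 33] [563.0, -299.0, -0.0] | 236 [73, 48, 34] [567.0, -299.0, 1.0] | 239 [70, 46, 33] [571.0, -299.0, 1.0] | 242 [69, 45, 34] [576.0, -300.0, 0.0] | 245 [111, 71, 50] [581.0, -301.0, -0.0] | 248 [113, 72, 52] [585.0, -301.0, -1.0] | 251 [118, 75, 50] [589.0, -301.0, 1.0] | 254 [118, 75, 53] [594.0, -302.0, 1.0] | 257 [122, 76, 53] [599.0, -303.0, -1.0] | 260 [122, 78, 55] [603.0, -303.0, -0.0] | 263 [117, 77, 57] [608.0, -303.0, 0.0] | 266 [114, 75, 57] [613.0, -304.0, -0.0] | 269 [118, 76, 58] [617.0, -304.0, 1.0] | 272 [95, 76, 62] [622.0, -305.0, -1.0] | 275 [101, 84, 67] [622.0, -304.0, 7.0] | 278 [102, 85, 68] [622.0, -302.0, 15.0] | 281 [113, 95, 75] [621.0, -301.0, 23.0] | 284 [229, 209, 151] [624.
[... 3954 characters left out ...]
 [120, 116, 110] [633.0, -181.0, 51.0] | 302 [188, 184, 173] [633.0, -182.0, 57.0] | 305 [230, 232, 233] [636.0, -182.0, 58.0] | 308 [230, 232, 234] [641.0, -182.0, 57.0] | 311 [229, 232, 234] [645.0, -182.0, 57.0] | 314 [229, 231, 234] [649.0, -182.0, 59.0] | 317 [229, 231, 235] [654.0, -182.0, 58.0] | 320 [229, 232, 234] [658.0, -182.0, 58.0] | 323 [229, 232, 234] [663.0, -182.0, 58.0] | 326 [228, 231, 234] [667.0, -182.0, 59.0] | 329 [229, 232, 235] [672.0, -182.0, 58.0] | 332 [228, 231, 234] [678.0, -182.0, 56.0] | 335 [228, 230, 235] [681.0, -182.0, 58.0] | 338 [229, 231, 235] [687.0, -182.0, 57.0] | 341 [228, 231, 235] [692.0, -182.0, 57.0] | 344 [163, 167, 174] [696.0, -182.0, 57.0] |
```

The tray front is at x≈625 and the shelf front at x≈629, so the tray is 4 mm short of flush. Its yaw is −3.0° against the shelf's −3.7°. I do a quick bystander check in the top view, then hand in.

```bash
python3 - <<'E'
from h import *
a=np.load('top.npy',allow_pickle=True).item()['color']; c=cam('top')['color']
g=lambda i:cv2.cvtColor(i,cv2.COLOR_RGB2GRAY)
for n,(u,v,w,h) in {'jar':(232,222,30,28),'hammer':(385,160,30,80),'last':(82,190,34,60)}.items():
    r=cv2.matchTemplate(g(c)[v-12:v+h+12,u-12:u+w+12],g(a)[v:v+h,u:u+w],cv2.TM_CCOEFF_NORMED); _,m,_,p=cv2.minMaxLoc(r); print(n,round(m,2),'shift px',p[0]-12,p[1]-12)
s=manip.read_state(); print(s['clock'],s['wrist_force'],np.abs(s['qd']).max())
manip.sign_off()
E
```

```text
jar 0.99 shift px 0 0
hammer 1.0 shift px 0 0
last 1.0 shift px 0 0
21.8167 [-1.75790016  0.11976642 -0.49215322] 0.023174242283743544
the job is handed in; nothing more can be done
```

The pattern is in the tray and the tray is under the shelf; I handed the job in at 21.8 s of simulated time. No verdict was reported.

**What I did**
- I pressed a closed fingertip on the smaller pattern and slid it until the heel stuck out about 59 mm past the board edge.
- The first grip, by the heel sides, caught the sheet right at the fingertips, so I regripped 2 mm deeper before lifting it off.
- I carried it over the jar, turned it along the tray and lowered it in. The fingertips stand a few millimetres below the sheet, so it settled the last few millimetres as I opened them.
- I then pushed the tray home with both fingers, lightly tilted back from the shelf.

**Last checks**
- **Tray:** its front is about 4 mm short of the shelf edge and turned about 0.7° from square. Sideways it is roughly on the shelf's middle, by estimate.
- **Pattern:** after release its top was level, 3 mm above the tray floor. It was still in view in the tray partway through the push, but once the tray was under the shelf I could not see it.
- **Jar, hammer and last:** all show zero shift in the top view.
- **Odd readings:** the grip closed to about 53.7 mm on the 56 mm heel, so the pads may give slightly. Forces of about 7–8 N showed briefly when the fingers first met the tray.

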